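# Draw out the short tray stop by one hole

## Robot

A 6-joint arm with a two-finger parallel gripper is mounted at the origin on the work surface. World frame = base frame: x ahead of the robot, y to its left, z up, the work surface at z = 0. Lengths are in m, angles in rad, forces in N, time in s.
With the tool pointing down it reaches from about 0.275 to 0.85 m from the base axis. Payload 5.2 kg.
Tool frame: the origin (TCP) lies between the finger pads; the fingertips stand 14 mm ahead of it and the grasp point (between the pads) lies 5 mm behind it; z points along the fingers, y is the line along which they close (so a half turn about z gives the same grasp; the last joint's range is limited). The gripper opens to 85 mm and grips with 20 to 120 N. Pads are 22 mm wide; open, the fingers measure 114 mm over their backs; the gripper's body (76 mm by 85 mm) begins 54 mm behind the grasp point. The pads swing forward as they close: fully open they stand 13 mm farther back than shut.
Start: joints at [-1.526, 0.259, 1.535, -0, 1.348, -0.203], TCP at [0.135, -0.533, 0.245] pointing down, gripper open.
Joint ranges: [-3.14, 3.14], [-0.91, 2.08], [0.19, 2.58], [-1.22, 4.36], [0.22, 2.71], [-3.12, 3.12]. Speed limits (rad/s): [2.57, 2.57, 3.14, 3.14, 3.14, 3.14].

## Interface

Orientations are given as a unit quaternion [w, x, y, z].
In Python, from plant import ctrl, readout, viewer, workorder gives the robot as it stands. Calls block until the motion is done:
- ctrl.reach(position, orientation): joint-space move of the TCP to a pose.
- ctrl.line_to(position, frame=None, rate=0.15): straight line of the TCP; frame=None keeps the orientation; rate is the mean speed in m/s.
- ctrl.set_joints(angles): joint-space move.
- ctrl.command_gripper(opening, f_grip=None): finger opening in m; f_grip is the grip in N (None keeps the last); returns when the fingers have stopped.
- ctrl.sleep(seconds).
- ctrl.solve_ik(position, orientation): joint angles nearest the present ones, or None.
- readout.observe(): the state.
- viewer.read_camera(name): name is "scene" or "top" or "wrist"; returns the picture (420x560x3 uint8, red, green, blue); there is no depth.
- viewer.camera_model(name): a dict with "fovy" (degrees; the focal length in pixels is half the picture's height over the tangent of half this angle, whatever the lens; pixels are square), "cx", "cy" (the principal point, pixels), "world_to_cam" (4x4, takes a point from world to camera coordinates). Camera axes: x right, y down, z forward; pixel columns grow to the right and rows downward; lengths in m; the calibration is good to about 2 mm. A picture is of the moment at which its call begins: read the wrist's pose just before it. camera_model takes no time and is no camera call; for the wrist camera it gives the pose at the moment of the call.
A pose or a line that the arm cannot do raises ctrl.PlanningError and nothing moves.
- workorder.sign_off(): hands the job in; it is judged then, once.
The state is a dict: "time": time; "joint_positions": joint angles; "joint_vel": joint speeds; "tau": joint torques, N m; "eef_pos": TCP position; "orientation": TCP orientation; "ft_force": force on the tool from outside, world axes, zero at the start; "torque": the same for the moment, N m; "finger_gap": finger opening in m; "grip_force": force on a finger pad.
Only numpy, scipy, OpenCV 4.12 (cv2) and the standard library are available. Lean on these libraries where they do the work, as an engineer would, in place of code of your own. Each camera call takes 0.05 s, during which the arm holds its last target. There are 200 camera calls.

## Task

Two fixtures on the assembly bench each hold a tray of lens barrels behind a telescoping stop, and one stop falls short of its tray by a wide gap. On that one, press its sprung button in and slide the sleeve towards the tray until the button pops up in the next hole. Leave the other stop as it is.

Things in the scene. Friction and masses are not known exactly. Their poses are not given: they have to be found in the camera images.
- short_button_top (a point): Top of the short stop's domed brass button, 16 mm wide. x: along the tube towards the tray; z: up. Fixed on the inner tube, it pokes up 7 mm through the middle of three 18 mm holes, 40 mm apart, in the flat top (62 mm over the bench) of the 34 mm wide, 118 mm long aluminium sleeve. A black rib on the sleeve, 12 mm high, 6 thick, has its near face 16 mm from the hole's centre on the tray side.
- short_slide (a joint): Travel of the short stop's sleeve towards its tray, m: 0 at the start, 0.040 with the button up in the next hole (the one nearest the blue block); its 70 mm wide black end plate is then 2 mm from the tray, 42 mm at first. Friction 1.5 N; a popped-up button locks it. Closed fingertips holding the button flush can push the sleeve by the rib; about 6 N until the dome dips under the hole's edge.
- short_button (a joint): Press depth of that button, m: 0 up, 0.007 flush with the sleeve's top (deep enough: its dome then rides under the hole's edge as the sleeve slides), 0.009 under the sleeve, where it stays by itself until the next hole comes and it pops up; 0.012 at most. Spring: 1.5 N to start, 3.3 N flush. The button does not travel with the sleeve.
- snug_slide (a joint): Travel of the other stop's sleeve, m, 0 at the start: alike, but already 2 mm from its tray. Each fixture is a 400 x 130 mm grey plate with, in a row: blue block, dark 26 mm square inner tube, sleeve with end plate, clear tray of black lens barrels (under 60 mm high). The tray is on the side away from the robot, within 17 degrees of straight ahead; the two may stand left or right.

How it is judged:
By the outcome, as a careful person would: the job done as asked, in the order asked, and still so for the second after the job is handed in, with the robot touching nothing.
It also fails if it takes over 29 s, if anything falls off the work surface, if the arm or the gripper's body presses on something with over 40 N, if the wrist force passes 120 N, or if a joint passes its speed limit or range.

## Working session

There is one attempt and no reset: what is moved stays moved. The work goes in short steps, each a Python script; the robot and the scene stay as the last script left them, time stands still between calls to the robot, and variables do not carry over. Pictures are saved under pics/ and viewed, at most 10 in all, crops included, and the job is handed in when it is done.

```bash
mkdir -p pics; ls
python3 - <<'E'
from plant import ctrl, readout, viewer, workorder
import cv2,numpy as np
a=viewer.read_camera("top");b=viewer.read_camera("scene")
cv2.imwrite("pics/top.png",a[...,::-1]);cv2.imwrite("pics/scene.png",b[...,::-1])
print(viewer.camera_model("top"));print(readout.observe()["time"])
E
```

```text
pics
{'fovy': 44.18911975452611, 'cx': 275.2150386036276, 'cy': 202.99167279444794, 'world_to_cam': array([[ 0.02871588, -0.99946301,  0.01578276, -0.02204045],
       [-0.99563437, -0.0300016 , -0.08838614,  0.55531048],
       [ 0.08881218, -0.01317577, -0.99596124,  0.75416487],
       [ 0.        ,  0.        ,  0.        ,  1.        ]])}
0.1
```

View pics/top.png

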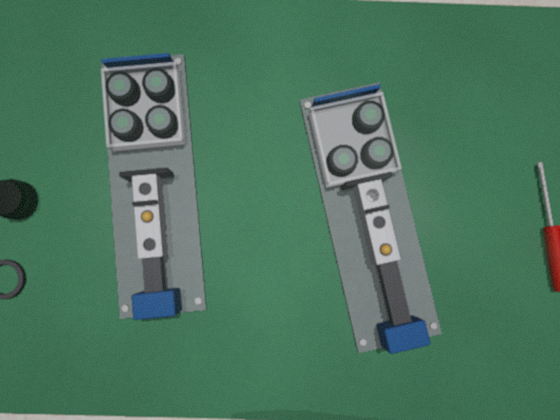

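The top view shows the left fixture is the short stop: its end plate (147,174) is well clear of the tray (bottom edge ≈148). Its button is at about (147,216), its end holes at (145,188) and (149,244), and its rib near (146,203). The right one is snug.

```bash
cat > h.py <<'E'
from plant import ctrl, readout, viewer, workorder
import cv2,numpy as np
from scipy.spatial.transform import Rotation as R
def cast(m,uv,z):
    T=m["world_to_cam"];f=210/np.tan(np.radians(m["fovy"]/2))
    d=T[:3,:3].T@np.array([(uv[0]-m["cx"])/f,(uv[1]-m["cy"])/f,1]);c=-T[:3,:3].T@T[:3,3]
    return c+d*(z-c[2])/d[2]
def proj(m,p):
    q=m["world_to_cam"]@np.append(p,1);f=210/np.tan(np.radians(m["fovy"]/2))
    return np.array([m["cx"]+f*q[0]/q[2],m["cy"]+f*q[1]/q[2]])
def blobs(mask,amin):
    n,_,s,c=cv2.connectedComponentsWithStats(mask.astype(np.uint8))
    return [(c[i],s[i,4]) for i in range(1,n) if s[i,4]>=amin]
def brass(im):
    h=cv2.cvtColor(im,cv2.COLOR_RGB2HSV);return (h[...,0]>8)&(h[...,0]<30)&(h[...,1]>110)&(h[...,2]>90)
def down(yaw): # tool x along yaw, z down
    x=np.array([np.cos(yaw),np.sin(yaw),0]);z=np.array([0,0,-1.]);
    q=R.from_matrix(np.c_[x,np.cross(z,x),z]).as_quat();return q[[3,0,1,2]]
E
python3 - <<'E'
from h import *
im=cv2.imread("pics/top.png")[...,::-1].copy();m=viewer.camera_model("top")
for c,a in blobs(brass(im),15): print(c,a,cast(m,c,.067))
g=im.min(2)[155:265,110:190]; 
white=(g>150).astype(np.uint8)
for c,a in blobs(white,40): print("white",c+[110,155],a)
s=white*0+1
# dark spots in the sleeve
r=cv2.resize(im[150:270,100:200],(600,720),interpolation=cv2.INTER_CUBIC)
cv2.imwrite("pics/crop.png",cv2.resize(r,(500,600))[...,::-1])
for uv in [(145,188),(149,244)]: print(cast(m,uv,.062))
E
```

```text
[146.5 216. ] 78 [0.52799403 0.17640827 0.067     ]
[385.44303797 249.15189873] 79 [ 0.49100449 -0.16319962  0.067     ]
white [144.40786749 187.1242236 ] 483
white [147.61451943 231.78118609] 978
[0.56831844 0.18174997 0.062     ]
[0.48865238 0.17203629 0.062     ]
```

View pics/crop.png

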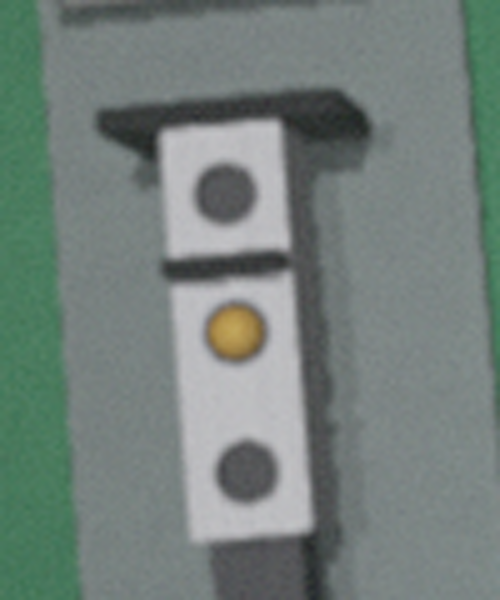

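The crop shows the end holes at top-image (145.0,188.6) and (149.2,244.2), which are 80 mm apart as they should be. The brass button sits between them and the rib is on the tray side. Next I'll hover and check with the wrist camera.

Run:
```python
from h import *
yaw=.121;p=np.array([.528,.1764,.17])
for y in (yaw,yaw+np.pi):
    print(y,ctrl.solve_ik(p,down(y)))
sols=[(abs(s[5]),y) for y in (yaw,yaw+np.pi) if (s:=ctrl.solve_ik(p,down(y))) is not None]
y=min(sols)[1]
ctrl.reach(p+[-.02*np.cos(yaw),-.02*np.sin(yaw),.03],down(y)); ctrl.command_gripper(0.0,20)
m=viewer.camera_model("wrist");im=viewer.read_camera("wrist")
cv2.imwrite("pics/w1.png",im[...,::-1])
for c,a in blobs(brass(im),30): print(c,a,cast(m,c,.067))
print(readout.observe(),proj(m,[.528,.1764,.067]))
np.save("m1.npy",m,allow_pickle=True)
```

```text
0.121 [ 1.22059636e-01  3.31706116e-01  1.62684680e+00 -4.44089210e-16
  1.18303974e+00  1.57185596e+00]
3.262592653589793 [ 1.22059636e-01  3.31706116e-01  1.62684680e+00 -4.44089210e-16
  1.18303974e+00 -1.56973669e+00]
[280.14242424 220.02121212] 330 [0.52432442 0.17726577 0.067     ]
{'time': 3.7333, 'joint_positions': array([ 1.22181558e-01,  2.70721984e-01,  1.63397408e+00, -3.94910926e-05,
        1.23693657e+00, -1.56968100e+00]), 'joint_vel': array([ 1.02378811e-04,  2.67991117e-04, -8.06372643e-04, -3.85113959e-05,
        8.32846899e-04, -6.21562732e-04]), 'tau': array([-4.68809798e-03, -4.38921654e+01, -2.76844722e+01, -4.50180014e-04,
        4.79904611e-04,  1.66964878e-05]), 'eef_pos': array([0.50812791, 0.17401407, 0.19998073]), 'orientation': array([-1.87989650e-05, -6.05026139e-02,  9.98168038e-01, -1.98510614e-05]), 'ft_force': array([ 0.31481433, -0.22082517,  1.30836214]), 'torque': array([0.02243897, 0.00966997, 0.02337011]), 'grip_force': 0.0, 'finger_gap': -0.00023255130054984494} [278.39630242 224.47551057]
```

View pics/w1.png

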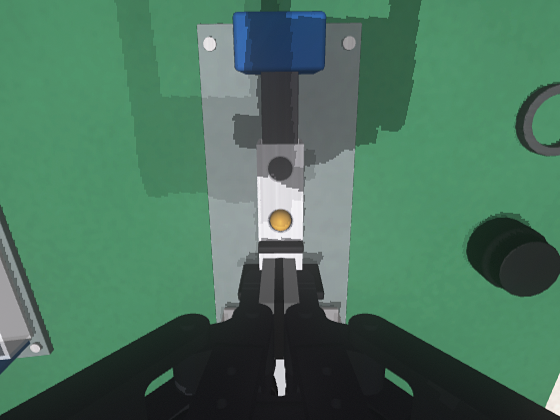

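The wrist view shows the button at (280,220), in line with the hole at (280,168), and the rib at row ~246. The two views differ by 3.7 mm in x, so I'll take the mean, which fits within the 5 mm clearance to the rib. Then press with force feedback.

Run:
```python
from h import *
q=readout.observe()["orientation"]
b=np.array([.5260,.1769])
ctrl.line_to([*b,.095],rate=.12); ctrl.sleep(.2)
f0=readout.observe()["ft_force"]
for z in [.084,.082,.080,.0785,.0775,.0768,.0762,.0757,.0753,.0749,.0745]:
    ctrl.line_to([*b,z],rate=.03); ctrl.sleep(.08)
    o=readout.observe(); f=o["ft_force"]-f0
    print(z,o["eef_pos"].round(4),f.round(2),o["time"])
    if f[2]>6: break
np.save("f0.npy",f0)
```

```text
0.084 [0.526  0.1769 0.0839] [0.85 0.22 0.38] 5.575
0.082 [0.5263 0.177  0.0822] [ 0.77 -0.56  1.24] 5.9083
0.08 [0.5262 0.1769 0.0801] [0.49 0.69 2.09] 6.2417
0.0785 [0.5261 0.1769 0.0786] [ 1.07 -0.68  2.04] 6.575
0.0775 [0.5261 0.1769 0.0776] [ 0.85 -0.44  3.09] 6.9083
0.0768 [0.5261 0.1769 0.0768] [0.97 0.8  2.91] 7.2417
0.0762 [0.5261 0.1769 0.0762] [1.84 0.72 3.37] 7.575
0.0757 [0.5261 0.1769 0.0757] [ 1.69 -0.14  3.72] 7.9083
0.0753 [0.5261 0.1769 0.0754] [2.46 0.4  2.82] 8.2417
0.0749 [0.5261 0.1769 0.0751] [1.9  0.01 5.8 ] 8.575
0.0745 [0.5262 0.1769 0.0749] [ 0.94 -0.76  6.49] 8.9083
```

Button contact came at ~0.083 and the sleeve top at ~0.075, so the button is pressed flush. Now push along the axis.

Run:
```python
from h import *
f0=np.load("f0.npy");b=np.array([.5260,.1769]);d=np.array([np.cos(.121),np.sin(.121)])
for t in [.003,.005,.007,.009,.011,.013,.016,.020,.026,.032,.037]:
    ctrl.line_to([*(b+d*t),.0750 if t<.015 else .0755],rate=.03); ctrl.sleep(.05)
    o=readout.observe(); f=o["ft_force"]-f0
    print(t,((o["eef_pos"][:2]-b)@d).round(4),o["eef_pos"][2].round(4),"along",(f[:2]@d).round(2),"z",f[2].round(2),o["time"])
    if f[:2]@d<-15: break
m=viewer.camera_model("wrist");im=viewer.read_camera("wrist");cv2.imwrite("pics/w2.png",im[...,::-1])
```

```text
0.003 0.0018 0.0748 along -1.8 z 6.37 9.2083
0.005 0.0034 0.0747 along -1.51 z 6.61 9.5083
0.007 0.0053 0.0747 along -2.2 z 7.76 9.8083
0.009 0.0072 0.0747 along -1.66 z 7.35 10.1083
0.011 0.0094 0.0746 along -2.49 z 6.39 10.4083
0.013 0.0115 0.0747 along -2.44 z 4.95 10.7083
0.016 0.0145 0.0748 along -3.48 z 3.04 11.0083
0.02 0.0201 0.0752 along -1.18 z 0.8 11.3417
0.026 0.0267 0.0756 along -0.72 z -0.08 11.7417
0.032 0.0335 0.0761 along 0.94 z 1.67 12.1417
0.037 0.0377 0.0759 along 0.57 z 5.03 12.5083
```

View pics/w2.png

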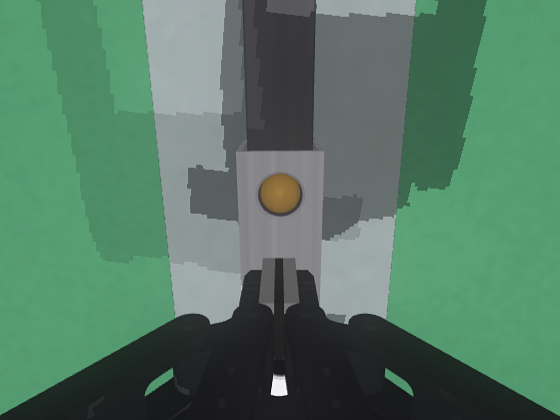

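The button at (280,194) now sits in the hole nearest the blue block. I'll lift off and verify from above.

Run:
```python
from h import *
f0=np.load("f0.npy");o=readout.observe();print((o["ft_force"]-f0).round(2))
p=o["eef_pos"];d=np.array([np.cos(.121),np.sin(.121)])
ctrl.line_to([*(p[:2]-d*.001),.20],rate=.15)
m=viewer.camera_model("wrist");im=viewer.read_camera("wrist")
for c,a in blobs(brass(im),30): print(c,a,cast(m,c,.067))
cv2.imwrite("pics/w3.png",cv2.resize(im[80:300,180:400],(600,600),interpolation=cv2.INTER_CUBIC)[...,::-1])
ctrl.line_to([.40,.12,.25],rate=.2)
t=viewer.read_camera("top");mt=viewer.camera_model("top");cv2.imwrite("pics/t2.png",t[...,::-1])
for c,a in blobs(brass(t),15): print(c,a,cast(mt,c,.067))
cv2.imwrite("pics/t2c.png",cv2.resize(t[100:270,90:210],(424,600),interpolation=cv2.INTER_CUBIC)[...,::-1])
print(readout.observe()["time"])
```

```text
[1.12 0.74 4.42]
[279.26975477 149.98092643] 367 [0.52539982 0.17736867 0.067     ]
[146.55844156 215.67532468] 77 [0.52845621 0.17634922 0.067     ]
[385.44155844 249.02597403] 77 [ 0.49118222 -0.16319577  0.067     ]
14.6917
```

View pics/w3.png

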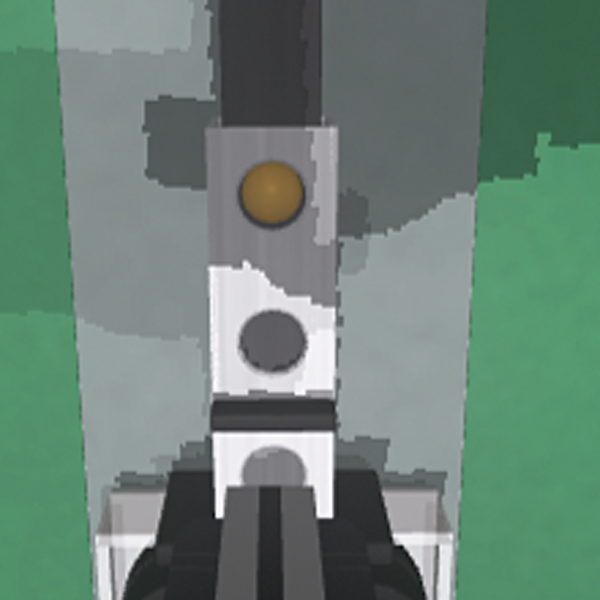

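View pics/t2c.png

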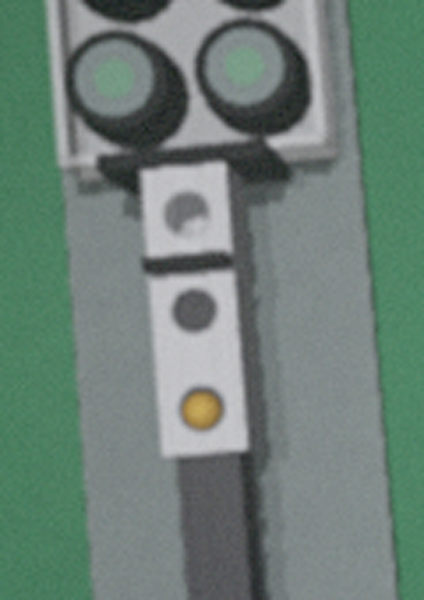

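Both views show the button up in the hole nearest the blue block. In the top crop it is at (202,409), with the same brass area as before. The end plate is now right up against the tray, and the other stop hasn't moved.

```bash
python3 -c "
from plant import workorder
print(workorder.sign_off())"
```

```text
the job is handed in; nothing more can be done
None
```

The short stop's sleeve (left fixture) is slid out to its tray with the button up in the next hole, the other stop is untouched, and the job was handed in at about 15 s of the 29 s allowed.

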